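Unlock the blade arm of the paper trimmer

ROBOT

A 6-joint arm with a two-finger parallel gripper is mounted at the origin on the work surface. World frame = base frame: x ahead of the robot, y to its left, z up, the work surface at z = 0. Lengths are in m, angles in rad, forces in N, time in s.
With the tool pointing down it reaches from about 0.35 to 0.85 m from the base axis. Payload 8.1 kg.
Tool frame: the origin (TCP) lies at the very end of the fingers, on their centre line; the grasp point (between the pads) lies robot.grip_point_offset behind it (robot.grip_point_offset is the distance from the TCP to the grasp point, in m); z points along the fingers, y is the line along which they close (so a half turn about z gives the same grasp; the last joint's range is limited). The gripper opens to 93 mm and grips with 3 to 60 N. Pads are 15 mm wide; open, the fingers measure 128 mm over their backs; the gripper's body (75 mm by 188 mm) begins 65 mm behind the grasp point.
Start: joints at [-1.373, 0.13, 1.488, -0, 1.523, -0.085], TCP at [0.167, -0.576, 0.191] pointing down, gripper open.
Joint ranges: [-2.96, 2.96], [-0.89, 2.26], [0.02, 2.5], [-1.34, 4.48], [0, 2.73], [-2.66, 2.66]. Speed limits (rad/s): [2.39, 2.39, 2.79, 3.14, 3.14, 3.14].

INTERFACE

Orientations are given as a rotation vector (axis times angle).
In Python, from plant import robot, eyes gives the robot as it stands. The module is installed in compiled form; this text tells all that it offers.
- The arm moves only by the tool apply_moves, never from a script. Its argument "steps" is one flat list of numbers, 7 for each row, row after row: the shift along the tool's x, y, z in units of 30 mm (1.0 is 30 mm), then the turn, a rotation vector about the tool's x, y, z in units of 6 degrees (1.0 is 6 degrees), then the opening in per cent of the stroke, from 0 (shut) to 100 (fully open). In form: [dx, dy, dz, ax, ay, az, fingers, dx, dy, dz, ax, ay, az, fingers, ...]. A call has 1 to 12 rows; each row shifts and turns the commanded pose from where the row before left it, along the tool's axes as they then stand; what a row does not reach is not made up. A row lasts 1/12 s, in which the tool goes at most 41.7 mm and 7.16 degrees, less where a joint would pass 70% of its speed; a pose out of reach is approached as far as the arm can. A call is refused whole if a number of a shift passes 1 or a number of a turn 1, either way. A call with a gripper value outside its range is refused whole. The fingers move at their own pace and stop on an object; "grip_force" is the grip in N (left out, the last holds). Time passes only in rows, so rows that do not move let the fingers close. It gives the time, the measured TCP pose, the force, the opening and the grip force at its end, in the units of the state.
- robot.read_state(): the state, without advancing time (a new reading comes with each control period).
- eyes.read_camera(name): name is "scene" or "top" or "wrist"; returns the picture (384x512x3 uint8, red, green, blue); there is no depth.
- eyes.calibration(name): a dict with "K" (3x3 intrinsics, pixels), "k1" (the pictures are not rectified: a ray, as slopes to the right and down, at radius r is drawn at 1 + k1 r^2 times it, then the intrinsics apply), "R" (3x3) and "t" (3): a world point X has camera coordinates R X + t. Camera axes: x right, y down, z forward; pixel columns grow to the right and rows downward; lengths in m; the calibration is good to about 2 mm. A picture is of the moment at which its call begins: read the wrist's pose just before it. calibration takes no time and is no camera call; for the wrist camera it gives the pose at the moment of the call.
- robot.close_job(): hands the job in; it is judged then, once.
Trained networks look in the newest picture that a camera, given by its name, has taken for a name from the list of things; names that differ only in an ending like _2 or _b are one class to them, and where a whole thing is asked for, a point or a joint stands for the part that bears it (a point fixed in the world has none). Each returns a list of dicts, best first, with "conf" (0 to 1); they miss things now and then, are a little off and sometimes report something else, mostly with a low value. They report only what shows in the picture. A call takes as long as a camera call.
- eyes.search_frame(camera, thing): "rect" ([left, top, width, height] in pixels, round what is visible of it).
- eyes.place_of(camera, thing): "xy" ([column, row] in pixels: a listed point, or the origin of a listed thing).
The state is a dict: "t": time; "q": joint angles; "dq": joint speeds; "joint_torque": joint torques, N m; "tool_pos": TCP position; "orientation": TCP orientation; "force": force on the tool from outside, world axes, zero at the start; "wrist_torque": the same for the moment, N m; "opening": finger opening in m; "gripper_force": force on a finger pad.
Only numpy, scipy, OpenCV 4.12 (cv2) and the standard library are available. Lean on these libraries where they do the work, as an engineer would, in place of code of your own. Each camera call takes 0.05 s, during which the arm holds its last target. There are 200 camera calls.

TASK

Unlock the blade arm of the paper trimmer: with one fingertip press the red spring catch of its side lock well down and keep it down, while the other fingertip slides the black-knobbed bolt back, away from the arm, as far as it goes. Then let the catch spring up again so that it holds the bolt open, and take the hand away. Leave the blade arm lying down and the tubs, jars, tape and tools around it undisturbed.

Things in the scene. Friction and masses are not known exactly. Their poses are not given: they have to be found in the camera images.
- trimmer: Lever paper trimmer, fixed. Grey bed 380 x 300 mm, 32 mm high; origin under its centre at table height. Its +x runs along the cut to the arm's pivot, its -y points to the side with the blue blade arm (y -153 to -171 mm, 54 mm high) and, outside it, the lock: a row along y at x = -90 mm of guide staple (y -189 to -203, 56 mm high), bolt knob, red catch plate. Bracket 52 mm wide, out to y = -340 mm.
- knob_top (a point): Centre of the top of the bolt's black upright knob: 16 mm diameter, top 92 mm above the table, its side free to push above 58 mm. Locked it stands at x = -90, y = -218 mm in trimmer axes; it slides 25 mm towards the trimmer's -y (towards the red plate) to unlock. Between knob and arm there is room for a finger: nothing there is higher than 56 mm.
- bolt (a joint): Travel of the bolt in m: 0 shot over the arm (locked; may start up to 0.001), 0.025 fully drawn (end stop). Pushing it takes about 3 N; it stays where it is left. With the catch up it moves only 2 mm. The catch can rise at both ends of the travel (below 2 mm, above 23 mm); in between its nose would scrape under the bolt.
- catch_top (a point): Centre of the flat, level top of the red catch plate: 64 mm along the trimmer's y (y -256 to -320 mm), 34 mm along its x; 72 mm above the table when up, nothing beside it higher than 58 mm but the knob, which stays 5 mm clear of the plate even when fully drawn. A finger may slide along it while pressing. The point moves down with the plate.
- catch (a joint): How far the catch plate is pressed down, in m: 0 up, 0.007 fully down (stop). Spring: starts to move at 3 N, 8 N fully down; springs up when let go. It frees the bolt from about 0.003 on; hold it 0.0035 or deeper while the bolt moves.
- blade_by_lock (a point): Point on the top of the blue blade arm right beside the lock (trimmer axes x = -90, y = -162 mm), 54 mm above the table while the arm is down. The arm is hinged at the trimmer's far end; its black handle sticks out in front, towards the trimmer's -x, 35 mm thick, 63 mm high. It must stay down.
- masking_tape: Roll of masking tape lying flat, 100 mm diameter, 25 mm tall, cream, loose, near the lock (pivot side); origin under its centre.
- black_tub: Lidded ink tub, black, 108 mm diameter, 95 mm tall, loose; origin under its centre.
- lime_tub: Lidded ink tub, lime green, 108 mm diameter, 95 mm tall, loose; origin under its centre.
- paper_cup: Black cup, 78 mm diameter, 93 mm tall, loose; origin under its centre.
- brush_jar: Glass jar, 72 mm diameter, 100 mm tall, with brushes standing in it to 225 mm, loose; origin under its centre.
- glue_jar: White jar with blue lid, 64 mm diameter, 76 mm tall, loose, near the lock (handle side); origin under its centre.
- squeegee: Wooden squeegee 98 x 200 x 22 mm lying on the trimmer's bed, loose; origin under its wooden handle's centre.

How it is judged:
On the way, in this order (a step that is already met when the one before it is completed fails the run):
1. the catch is pressed down (3.5 mm or more) with the bolt still locked (value of joint catch above 0.0035 m and value of joint bolt below 0.003 m), for 0.1 s.
2. the bolt is fully drawn (over 23.5 mm) with the catch still held down (value of joint catch above 0.0035 m and value of joint bolt above 0.0235 m), for 0.1 s.
At the end, for the whole second after the job is handed in: The bolt is drawn back more than 23.5 of its 25 mm, the catch has sprung up again (within 1 mm) and holds it there, the blade arm lies down (its top beside the lock within 6 mm of where it lay) (value of joint bolt above 0.0235 m and value of joint catch below 0.001 m and height (world z) of blade_by_lock below 0.06 m); the robot touches nothing.
It fails at once if the catch is let up while the bolt is on its way (4 to 21.5 mm) (value of joint bolt between 0.004 and 0.0215 m and value of joint catch below 0.0033 m).
It fails at once if the blade arm is raised (12 mm beside the lock) (height (world z) of blade_by_lock above 0.066 m).
It fails at once if a tub, jar, cup, the tape or the squeegee is shoved more than 20 mm or lifted (distance of any of masking_tape, black_tub, lime_tub, paper_cup, brush_jar, glue_jar, squeegee from where it was at the start of the episode above 0.02 m).
It fails at once if a tub, jar, cup, the tape or the squeegee is tipped (angle between any of masking_tape, black_tub, lime_tub, paper_cup, brush_jar, glue_jar, squeegee's own z axis and vertical above 0.25 rad).
It also fails if it takes over 45 s, if anything falls off the work surface, if the arm or the gripper's body presses on something with over 40 N, if the wrist force passes 120 N, or if a joint passes its speed limit or range.

## Working session

There is one attempt and no reset: what is moved stays moved. The work goes in short steps, Python scripts to look and compute and a tool call to move; the robot and the scene stay as the last step left them, time stands still between calls to the robot, and variables do not carry over. Pictures are saved under pics/ and viewed, at most 13 in all, crops included, and the job is handed in when it is done.

Besides the shell and the picture viewer there is one more tool, called as a command line: name --argument value ..., lists and objects as JSON in quotes. apply_moves: Moves the arm, as the interface text tells. Its arguments: {"type":"object","properties":{"steps":{"type":"array"},"grip_force":{"type":"number"}},"required":["steps"]}

```bash
mkdir -p pics
cat > h.py <<'E'
import numpy as np, cv2
from plant import robot, eyes
from scipy.spatial.transform import Rotation as Rn
def ray(cam,uv):
    c=eyes.calibration(cam); K=np.array(c["K"]);R=np.array(c["R"]);t=np.array(c["t"])
    d=(np.array(uv,float)-K[:2,2])/[K[0,0],K[1,1]]
    k1=c["k1"]; s=d.copy()
    for _ in range(20): s=d/(1+k1*(s@s))
    return -R.T@t, R.T@np.array([s[0],s[1],1.])
def atz(cam,uv,z):
    o,d=ray(cam,uv); return o+d*(z-o[2])/d[2]
def proj(cam,X):
    c=eyes.calibration(cam); p=np.array(c["R"])@X+np.array(c["t"]); s=p[:2]/p[2]; s=s*(1+c["k1"]*(s@s))
    K=np.array(c["K"]); return s*[K[0,0],K[1,1]]+K[:2,2]
def save(cam,n):
    im=eyes.read_camera(cam); cv2.imwrite(f"pics/{n}.png",im[...,::-1]); return im
Z=dict(knob_top=.092,catch_top=.072,blade_by_lock=.054,trimmer=0,masking_tape=0,black_tub=0,lime_tub=0,paper_cup=0,brush_jar=0,glue_jar=0,squeegee=.032)
E
python3 - <<'E'
from h import *
ims=[]
for c in("scene","top","wrist"):
    ims.append(save(c,c+"0"))
    for n in Z:
        r=eyes.place_of(c,n)
        for x in r[:1]: print(c,n,np.round(x["xy"]),round(x["conf"],2),np.round(atz(c,x["xy"],Z[n]),3))
cv2.imwrite("pics/all0.png",cv2.resize(np.vstack([np.hstack(ims[:2]),np.hstack([ims[2],ims[2]*0])]),(800,600))[...,::-1])
print(robot.read_state())
E
```

```text
scene knob_top [311. 192.] 0.55 [0.547 0.106 0.092]
scene catch_top [293. 193.] 0.7 [0.551 0.042 0.072]
scene blade_by_lock [329. 202.] 0.62 [0.541 0.17  0.054]
scene trimmer [367. 244.] 0.62 [0.649 0.324 0.   ]
scene masking_tape [280. 230.] 0.74 [0.67  0.029 0.   ]
scene black_tub [159. 159.] 0.95 [ 0.415 -0.548  0.   ]
scene lime_tub [183. 203.] 0.88 [ 0.637 -0.344  0.   ]
scene paper_cup [152. 188.] 0.87 [ 0.592 -0.489  0.   ]
scene brush_jar [198. 174.] 0.88 [ 0.459 -0.356  0.   ]
scene glue_jar [304. 193.] 0.59 [0.45  0.064 0.   ]
scene squeegee [376. 244.] 0.66 [0.673 0.353 0.032]
top knob_top [201. 213.] 0.47 [0.528 0.102 0.092]
top catch_top [222. 208.] 0.54 [0.541 0.033 0.072]
top blade_by_lock [185. 210.] 0.7 [0.541 0.164 0.054]
top trimmer [145. 188.] 0.62 [0.628 0.321 0.   ]
top masking_tape [221. 172.] 0.79 [0.679 0.041 0.   ]
top black_tub [387. 237.] 0.61 [ 0.427 -0.55   0.   ]
top lime_tub [326. 178.] 0.77 [ 0.645 -0.34   0.   ]
top paper_cup [368. 198.] 0.81 [ 0.569 -0.489  0.   ]
top brush_jar [339. 230.] 0.96 [ 0.457 -0.378  0.   ]
top glue_jar [215. 238.] 0.83 [0.44  0.068 0.   ]
top squeegee [134. 177.] 0.84 [0.665 0.35  0.032]
{'t': 1.8, 'q': array([-1.37338638e+00,  1.30418468e-01,  1.48821745e+00, -5.11448471e-06,
        1.52300494e+00, -8.53940743e-02]), 'dq': array([-3.63375280e-04,  1.02327935e-04,  3.81834364e-04,  7.72049984e-05,
       -1.25892011e-03,  7.66457784e-04]), 'joint_torque': array([-5.15332449e-04, -5.59745407e+01, -4.92044449e+01,  7.68624013e-02,
        2.25512835e-02, -1.14197411e-05]), 'tool_pos': array([ 0.16745073, -0.57615056,  0.19071459]), 'orientation': array([-3.11019020e+00, -4.42742276e-01,  1.22503540e-05]), 'force': array([-0.07271054, -0.36589355,  0.07612805]), 'wrist_torque': array([ 0.02336934, -0.00783746, -0.01779985]), 'gripper_force': 0.0, 'opening': 0.09342457964868277}
```

View pics/all0.png

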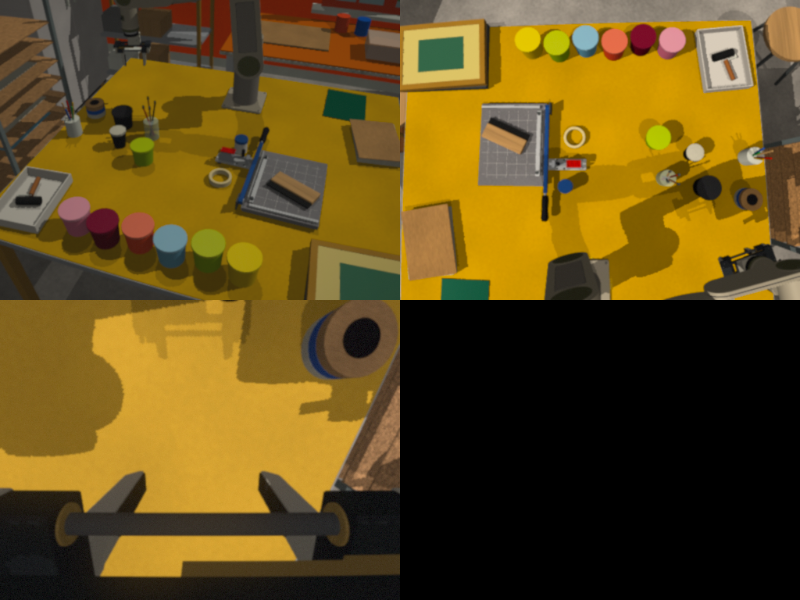

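apply_moves --steps '[0,0,-1,0,0,0.55,100,0,0,-1,0,0,0.55,100,0,0,-1,0,0,0.55,100,0,0,-0.6,0,0,0.55,100,0.56,-0.87,0,0,0,0,64,0.56,-0.87,0,0,0,0,64,0.56,-0.87,0,0,0,0,64,0.56,-0.87,0,0,0,0,64,0.56,-0.87,0,0,0,0,64,0.56,-0.87,0,0,0,0,64,0.56,-0.87,0,0,0,0,64,0.56,-0.87,0,0,0,0,64]' --grip_force 30

```text
t: 2.8
tool_pos: [0.2912, -0.3593, 0.2989]
orientation: [3.14, 0.082, 0.0]
force: [1.1, 0.4, -0.8]
opening: 0.0598
gripper_force: 0.0
```

apply_moves --steps '[0.56,-0.87,0,0,0,0,64,0.56,-0.87,0,0,0,0,64,0.56,-0.87,0,0,0,0,64,0.56,-0.87,0,0,0,0,64,0.56,-0.87,0,0,0,0,64,0.56,-0.87,0,0,0,0,64,0.56,-0.87,0,0,0,0,64,0.56,-0.87,0,0,0,0,64,0.56,-0.87,0,0,0,0,64,0.56,-0.87,0,0,0,0,64,0.56,-0.87,0,0,0,0,64,0.56,-0.87,0,0,0,0,64]'

```text
t: 3.8
tool_pos: [0.4762, -0.0357, 0.299]
orientation: [3.14, 0.082, 0.001]
force: [1.2, -0.8, 0.3]
opening: 0.0594
gripper_force: 0.0
```

apply_moves --steps '[0.56,-0.87,0,0,0,0,64,0.56,-0.87,0,0,0,0,64,0.56,-0.87,0.5,0,0,0,64,0.56,-0.87,0.5,0,0,0,64,0,0,0.5,0,0,0,64,0,0,0,0,0,0,64]'

```text
t: 4.3
tool_pos: [0.5358, 0.0719, 0.2497]
orientation: [-3.14, -0.086, 0.01]
force: [0.0, -0.8, -1.1]
opening: 0.0591
gripper_force: 0.0
```

```bash
cat > look.py <<'E'
from h import *
import sys
im=save("wrist",sys.argv[1])
for n in("knob_top","catch_top","blade_by_lock","masking_tape","glue_jar"):
    for x in eyes.place_of("wrist",n)[:2]: print(n,np.round(x["xy"],1),round(x["conf"],2),np.round(atz("wrist",x["xy"],Z[n]),4))
s=robot.read_state();M=Rn.from_rotvec(s["orientation"]).as_matrix()
print(s["t"],s["tool_pos"],M.round(3),s["opening"],s["force"])
E
python3 look.py w1
```

```text
knob_top [229.1 164.5] 0.79 [0.5451 0.1106 0.092 ]
catch_top [289.6 171.7] 0.79 [0.5365 0.0291 0.072 ]
glue_jar [254.6 217. ] 0.66 [0.4411 0.0734 0.    ]
glue_jar [194.5 157.4] 0.58 [0.5385 0.1755 0.    ]
4.6 [0.53781185 0.06970897 0.25543358] [[ 0.999  0.051  0.003]
 [ 0.051 -0.999 -0.   ]
 [ 0.003  0.    -1.   ]] 0.05962614127164391 [-0.4699448   0.04449291 -0.54038446]
```

View pics/w1.png

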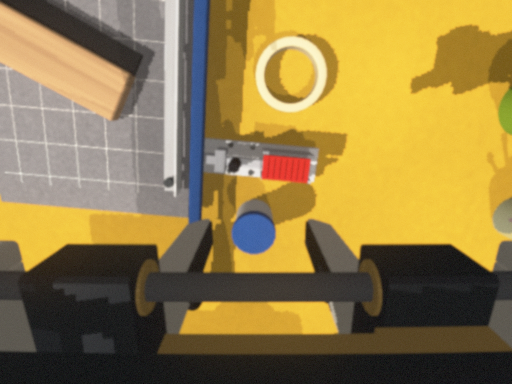

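```bash
cat > seg.py <<'E'
from h import *
import sys
im=cv2.imread(f"pics/{sys.argv[1]}.png")[...,::-1].astype(int)
r,g,b=im[...,0],im[...,1],im[...,2]
m=((r>120)&(g<70)&(b<70)).astype(np.uint8)
c=max(cv2.findContours(m,0,2)[0],key=cv2.contourArea)
box=cv2.boxPoints(cv2.minAreaRect(c))
W=np.array([atz("wrist",p,.072) for p in box]); print("red box",box.round(1).tolist(),W.round(4).tolist(),"ctr",W.mean(0).round(4))
for i in(0,1): 
    d=W[i+1]-W[i]; print("edge",np.linalg.norm(d).round(4),np.degrees(np.arctan2(d[1],d[0])).round(2))
m=((b>90)&(r<60)).astype(np.uint8)
c=max(cv2.findContours(m,0,2)[0],key=cv2.contourArea)
box=cv2.boxPoints(cv2.minAreaRect(c)); W=np.array([atz("wrist",p,.054) for p in box]);print("blue",box.round(1).tolist(),W.round(4).tolist())
x,y,w,h=[int(v) for v in sys.argv[2:6]]
cv2.imwrite("pics/crop_%s.png"%sys.argv[1],cv2.resize(im[y:y+h,x:x+w].astype(np.uint8),None,fx=5,fy=5,interpolation=2)[...,::-1])
E
python3 seg.py w1 190 120 150 90
```

```text
red box [[262.0, 177.10000610351562], [264.29998779296875, 154.0], [308.70001220703125, 158.5], [306.29998779296875, 181.5]] [[0.5277, 0.0663, 0.072], [0.5598, 0.0649, 0.072], [0.5569, 0.0044, 0.072], [0.5246, 0.0044, 0.072]] ctr [0.5423 0.035  0.072 ]
edge 0.0321 -2.4
edge 0.0606 -92.68
blue [[187.0, 219.8000030517578], [195.39999389648438, -0.4000000059604645], [207.39999389648438, 0.0], [199.0, 220.3000030517578]] [[0.4516, 0.1756, 0.054], [0.7461, 0.1614, 0.054], [0.7462, 0.1465, 0.054], [0.4518, 0.1574, 0.054]]
```

View pics/crop_w1.png

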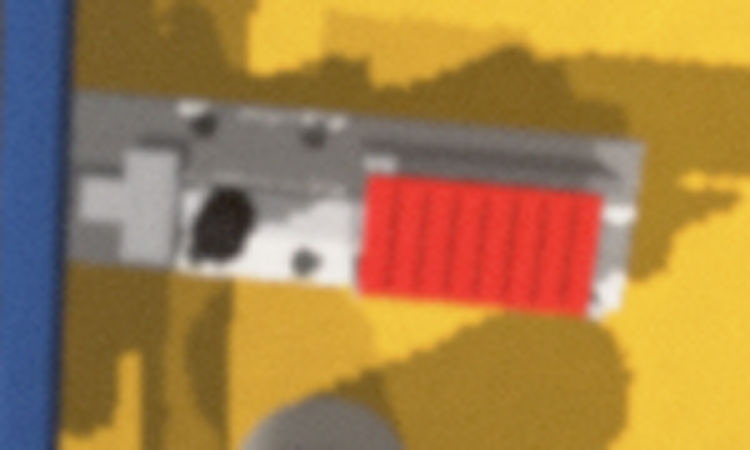

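apply_moves --steps '[0,0,0,0,0,0.9,66,0.2,-0.65,1,0,0,0,66,0,0,1,0,0,0,66,0,0,1,0,0,0,66,0,0,1,0,0,0,66,0,0,0.2,0,0,0,66,0,0,0,0,0,0,66,0,0,0,0,0,0,66]'

```text
t: 5.27
tool_pos: [0.5449, 0.0894, 0.1296]
orientation: [-3.141, 0.067, -0.003]
force: [1.0, 0.0, 0.9]
opening: 0.0614
gripper_force: 0.0
```

```bash
python3 look.py w2; python3 seg.py w2 130 60 260 180
python3 - <<'E'
from h import *
s=robot.read_state(); print(s["tool_pos"],s["t"])
c=np.array([.5423,.035]);u=np.array([.0436,.999])
for z in(.092,.058): print(proj("wrist",np.r_[c+.07*u,z]))
M=Rn.from_rotvec(s["orientation"]).as_matrix()
for sg in(-1,1):
  p=s["tool_pos"]+M[:,1]*sg*s["opening"]/2; print("fingertip",sg,p.round(4),proj("wrist",p).round(1))
E
```

```text
knob_top [240.6 206.5] 0.85 [0.5423 0.1073 0.092 ]
catch_top [317.9 200.1] 0.61 [0.5391 0.0355 0.072 ]
blade_by_lock [186.4 194.6] 0.8 [0.5444 0.1645 0.054 ]
glue_jar [275.1 257.9] 0.96 [0.4397 0.0747 0.    ]
5.5667 [0.54513511 0.08977207 0.12944221] [[ 0.999 -0.042  0.003]
 [-0.042 -0.999  0.   ]
 [ 0.003 -0.    -1.   ]] 0.061534798623318385 [-1.11890782  0.58322836 -0.22334015]
red box [[283.0, 214.0], [283.0, 181.0], [348.0, 181.0], [348.0, 214.0]] [[0.526, 0.069, 0.072], [0.5584, 0.0684, 0.072], [0.5559, 0.0083, 0.072], [0.5234, 0.0068, 0.072]] ctr [0.5409 0.0381 0.072 ]
edge 0.0324 -1.01
edge 0.0602 -92.3
blue [[175.1999969482422, 0.30000001192092896], [183.10000610351562, -0.20000000298023224], [197.8000030517578, 218.89999389648438], [189.89999389648438, 219.39999389648438]] [[0.7159, 0.1557, 0.054], [0.716, 0.1489, 0.054], [0.5175, 0.1553, 0.054], [0.5172, 0.1636, 0.054]]
[0.54513511 0.08977207 0.12944221] 5.5667
[243.13739616 202.55429695]
[245.03005631 191.97887392]
fingertip -1 [0.5464 0.1205 0.1295] [219.2 217.5]
fingertip 1 [0.5438 0.059  0.1294] [302.5 217.6]
```

View pics/w2.png

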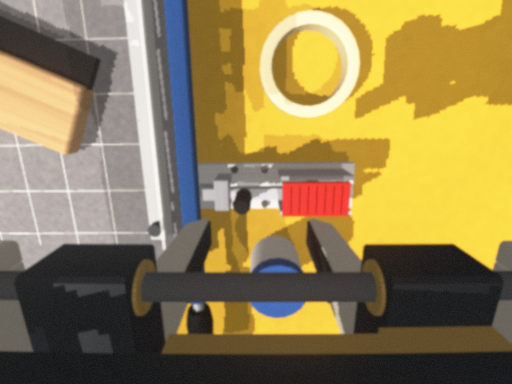

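apply_moves --steps '[-0.1,-0.03,0.5,0,0,0,66,0,0,0.5,0,0,0,66,0,0,0.5,0,0,0,66,0,0,0.2,0,0,0,66,0,0,0,0,0,0,66,0,0,0,0,0,0,66]'

```text
t: 6.07
tool_pos: [0.5412, 0.0908, 0.0772]
orientation: [-3.141, 0.066, 0.0]
force: [-0.2, 0.4, 0.1]
opening: 0.0612
gripper_force: 0.0
```

apply_moves --steps '[0,0,0.1,0,0,0,66,0,0,0.1,0,0,0,66,0,0,0,0,0,0,66,0,0,0,0,0,0,66]'

```text
t: 6.4
tool_pos: [0.5413, 0.0908, 0.071]
orientation: [-3.141, 0.066, -0.0]
force: [0.1, -0.0, -0.0]
opening: 0.0613
gripper_force: 0.0
```

apply_moves --steps '[0,0,0.1,0,0,0,66,0,0,0,0,0,0,66,0,0,0,0,0,0,66]'

```text
t: 6.65
tool_pos: [0.541, 0.0908, 0.0676]
orientation: [-3.141, 0.066, 0.001]
force: [0.7, -0.7, -0.1]
opening: 0.0612
gripper_force: 0.0
```

apply_moves --steps '[0,0,0.06,0,0,0,66,0,0,0,0,0,0,66,0,0,0,0,0,0,66]'

```text
t: 6.9
tool_pos: [0.541, 0.0908, 0.0658]
orientation: [3.141, -0.066, -0.0]
force: [-0.2, -0.5, 0.7]
opening: 0.0614
gripper_force: 0.0
```

Run:
```python
from h import *
im=save("wrist","w3"); sc=save("scene","s3")
print(robot.read_state())
a=cv2.resize(im[150:330,120:400],None,fx=2.8,fy=2.8); b=cv2.resize(sc[150:240,240:380],None,fx=5,fy=5,interpolation=2)[:,:]
b=cv2.resize(sc[150:220,240:380],(784,392//1),interpolation=2)
o=np.vstack([a,b]); o=cv2.resize(o,(int(o.shape[1]*600/o.shape[0]),600)); cv2.imwrite("pics/c3.png",o[...,::-1])
```

```text
{'t': 7.0, 'q': array([ 7.27259297e-02,  8.80111140e-02,  1.76733683e+00, -9.07392310e-06,
        1.28628140e+00,  1.68534159e+00]), 'dq': array([-0.00112107, -0.00050872, -0.00224464,  0.00012701,  0.00037221,
       -0.00011719]), 'joint_torque': array([ 6.57415203e-04, -5.05888581e+01, -4.60106456e+01,  5.58180574e-03,
       -7.73221487e-02, -1.38191189e-05]), 'tool_pos': array([0.54111774, 0.09075498, 0.0659371 ]), 'orientation': array([ 3.14089389e+00, -6.56806186e-02, -5.60933641e-05]), 'force': array([-0.55116855,  0.32556698,  0.06554393]), 'wrist_torque': array([ 0.06817987, -0.03461587,  0.06806256]), 'gripper_force': 0.0, 'opening': 0.06159980643326214}
```

View pics/c3.png

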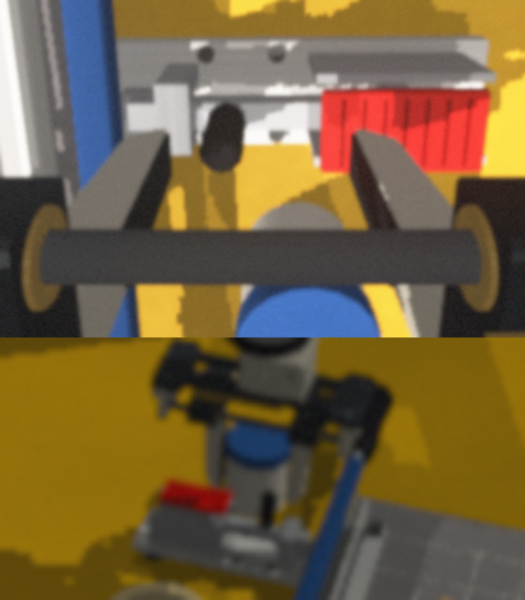

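Run:
```python
from h import *
s=robot.read_state();M=Rn.from_rotvec(s["orientation"]).as_matrix()
im=cv2.imread("pics/w3.png")
for z in(.058,.065,.072): print(z,[atz("wrist",p,z).round(4).tolist() for p in((292,197),(380,197),(380,241),(292,241),(239,223))])
o,d=ray("wrist",(256,192)); print("cam",o.round(3),(d/np.linalg.norm(d)).round(3))
for sg in(-1,1):
  for dx in(-.0075,.0075):
    for dy in(0,.017):
      p=s["tool_pos"]+M[:,1]*sg*(s["opening"]/2+dy)+M[:,0]*dx; q=proj("wrist",p); print(sg,dx,dy,q.round(1)); cv2.circle(im,tuple(int(v) for v in q),1,(255,0,255),-1)
cv2.imwrite("pics/c4.png",cv2.resize(im[170:290,160:400],None,fx=3.3,fy=3.3))
for n in("knob_top","catch_top"):
  for c in("wrist","scene"): print(n,c,[(x["xy"],x["conf"],atz(c,x["xy"],Z[n]).round(4)) for x in eyes.place_of(c,n)[:1]])
```

```text
0.058 [[0.5536, 0.0667, 0.058], [0.5509, 0.0002, 0.058], [0.5144, -0.0026, 0.058], [0.5174, 0.067, 0.058], [0.5343, 0.1079, 0.058]]
0.065 [[0.5558, 0.0675, 0.065], [0.5532, 0.0033, 0.065], [0.5179, 0.0006, 0.065], [0.5208, 0.0678, 0.065], [0.5371, 0.1072, 0.065]]
0.072 [[0.558, 0.0683, 0.072], [0.5554, 0.0064, 0.072], [0.5215, 0.0038, 0.072], [0.5242, 0.0686, 0.072], [0.5399, 0.1066, 0.072]]
cam [0.616 0.089 0.259] [-0.272  0.022 -0.962]
-1 -0.0075 0 [219.6 226.9]
-1 -0.0075 0.017 [196.9 226.9]
-1 0.0075 0 [218.8 207.9]
-1 0.0075 0.017 [195.7 207.9]
1 -0.0075 0 [302.1 227. ]
1 -0.0075 0.017 [324.8 227.1]
1 0.0075 0 [303. 208.]
1 0.0075 0.017 [326.1 208.1]
knob_top wrist [([236.5, 230.5], 0.86, array([0.5429, 0.1067, 0.092 ]))]
knob_top scene [([314.5, 188.6], 0.47, array([0.5281, 0.113 , 0.092 ]))]
catch_top wrist [([338.1, 222.5], 0.69, array([0.5374, 0.0352, 0.072 ]))]
catch_top scene [([291.1, 194.1], 0.67, array([0.5572, 0.0378, 0.072 ]))]
```

View pics/c4.png

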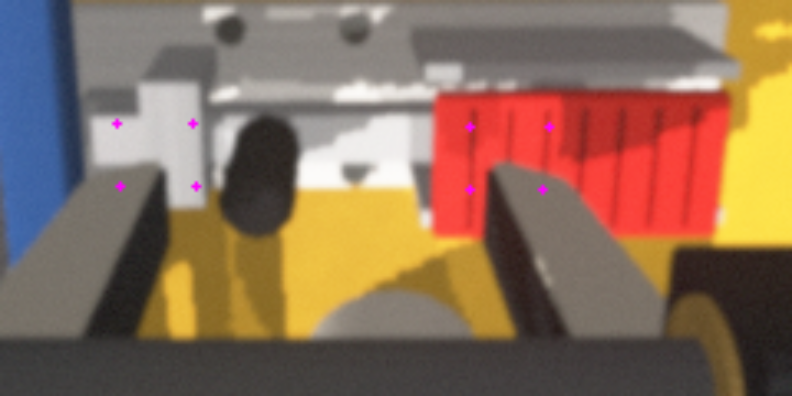

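Run:
```python
from h import *
for z in(.066,.08,.09,.1,.12): print(z,[proj("scene",np.array([.541,y,z])).round(1).tolist()+proj("wrist",np.array([.5485,y,z])).round(1).tolist() for y in(.130,.0515)])
sc=cv2.imread("pics/s3.png")
for y in(.130,.0515):
  q=proj("scene",np.array([.541,y,.066])); sc[int(q[1]),int(q[0])]=(255,0,255)
cv2.imwrite("pics/c5.png",cv2.resize(sc[130:215,265:365],None,fx=7,fy=7,interpolation=cv2.INTER_CUBIC))
```

```text
0.066 [[318.0, 197.6, 207.1, 210.2], [295.9, 193.3, 314.2, 206.1]]
0.08 [[318.3, 194.5, 203.4, 217.1], [296.1, 190.2, 318.1, 212.7]]
0.09 [[318.5, 192.2, 200.5, 222.6], [296.3, 188.0, 321.2, 218.0]]
0.1 [[318.7, 190.0, 197.2, 228.7], [296.4, 185.8, 324.7, 224.0]]
0.12 [[319.2, 185.4, 189.5, 243.3], [296.7, 181.2, 333.0, 238.0]]
```

View pics/c5.png

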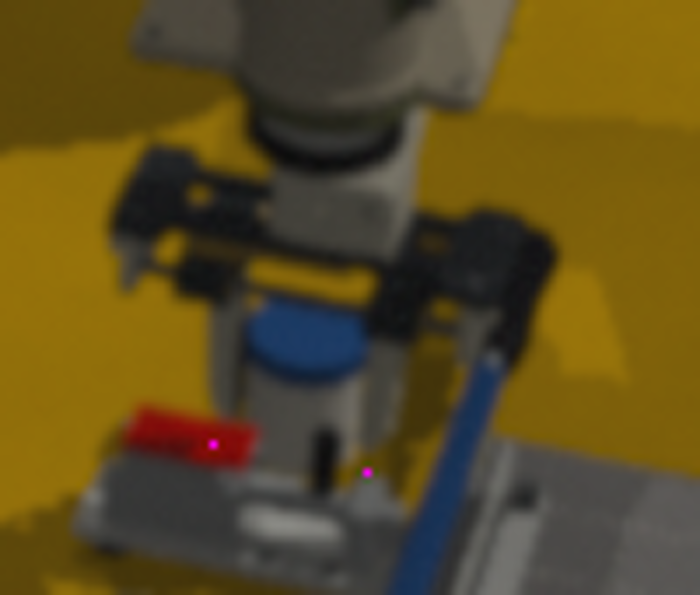

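Fingertips appear about 22 mm higher than the TCP reading suggests: about row 220 in wrist view, where a z of 0.09 projects, and the scene view agrees. I'll go down by force feedback.

apply_moves --steps '[0,0,0.1,0,0,0,66,0,0,0.1,0,0,0,66,0,0,0,0,0,0,66,0,0,0,0,0,0,66]'

```text
t: 7.53
tool_pos: [0.5407, 0.0907, 0.0594]
orientation: [3.141, -0.066, -0.001]
force: [-0.5, 0.9, 0.2]
opening: 0.0618
gripper_force: 0.0
```

apply_moves --steps '[0,0,0.1,0,0,0,66,0,0,0,0,0,0,66,0,0,0,0,0,0,66]'

```text
t: 7.78
tool_pos: [0.5409, 0.0907, 0.0567]
orientation: [3.141, -0.066, -0.001]
force: [0.4, -0.6, -0.1]
opening: 0.0614
gripper_force: 0.0
```

apply_moves --steps '[0,0,0.07,0,0,0,66,0,0,0,0,0,0,66,0,0,0,0,0,0,66]'

```text
t: 8.03
tool_pos: [0.541, 0.0907, 0.0547]
orientation: [3.141, -0.066, -0.0]
force: [-0.9, 0.2, -0.7]
opening: 0.0612
gripper_force: 0.0
```

apply_moves --steps '[0,0,0.07,0,0,0,66,0,0,0,0,0,0,66,0,0,0,0,0,0,66]'

```text
t: 8.28
tool_pos: [0.541, 0.0907, 0.0525]
orientation: [3.141, -0.066, -0.001]
force: [-0.9, -0.6, -0.4]
opening: 0.0615
gripper_force: 0.0
```

apply_moves --steps '[0,0,0.07,0,0,0,66,0,0,0,0,0,0,66,0,0,0,0,0,0,66]'

```text
t: 8.53
tool_pos: [0.5409, 0.0907, 0.0504]
orientation: [3.141, -0.066, -0.001]
force: [0.0, -0.1, -0.3]
opening: 0.0616
gripper_force: 0.0
```

Run:
```python
from h import *
im=save("wrist","w6"); sc=save("scene","s6")
print(robot.read_state()["force"],robot.grip_point_offset)
a=cv2.resize(im[170:290,160:400],None,fx=3.2,fy=3.2); b=cv2.resize(sc[175:208,275:345],None,fx=7,fy=7,interpolation=2)
b=cv2.resize(b,None,fx=768/b.shape[1],fy=768/b.shape[1])[:216]
cv2.imwrite("pics/c6.png",np.vstack([a,b])[...,::-1])
```

```text
[ 0.39579059 -0.12000775 -0.00275109] 0.0188
```

View pics/c6.png

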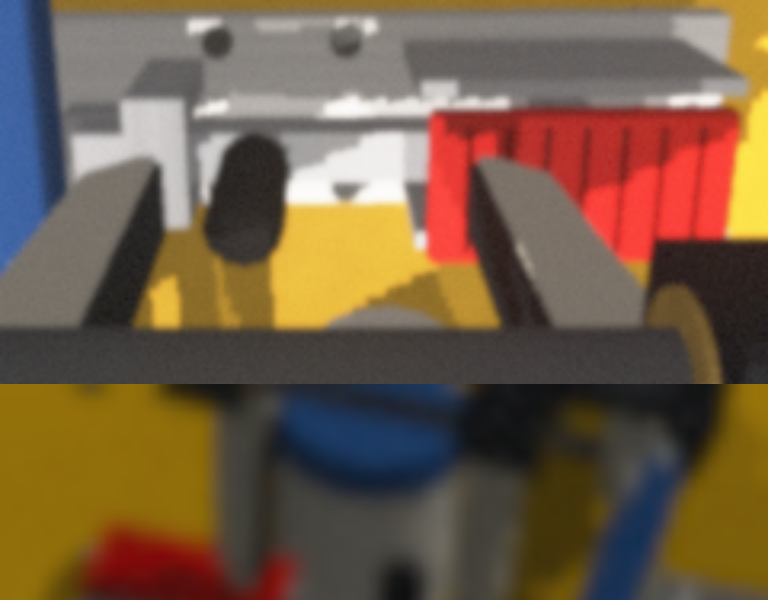

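apply_moves --steps '[0,0,0.05,0,0,0,66,0,0,0,0,0,0,66,0,0,0,0,0,0,66]'

```text
t: 8.88
tool_pos: [0.541, 0.0907, 0.049]
orientation: [-3.141, 0.066, 0.0]
force: [-1.0, 0.5, 1.0]
opening: 0.0615
gripper_force: 0.0
```

apply_moves --steps '[0,0,0.05,0,0,0,66,0,0,0,0,0,0,66,0,0,0,0,0,0,66]'

```text
t: 9.13
tool_pos: [0.541, 0.0907, 0.0475]
orientation: [3.141, -0.066, -0.0]
force: [-0.5, -0.7, 0.2]
opening: 0.0613
gripper_force: 0.0
```

apply_moves --steps '[0,0,0.05,0,0,0,66,0,0,0,0,0,0,66,0,0,0,0,0,0,66]'

```text
t: 9.38
tool_pos: [0.541, 0.0908, 0.046]
orientation: [3.141, -0.066, -0.0]
force: [-0.7, 0.2, 0.7]
opening: 0.0615
gripper_force: 0.0
```

apply_moves --steps '[0,0,0.05,0,0,0,66,0,0,0,0,0,0,66,0,0,0,0,0,0,66]'

```text
t: 9.63
tool_pos: [0.5411, 0.0908, 0.0446]
orientation: [3.141, -0.066, -0.0]
force: [0.4, 1.0, 0.3]
opening: 0.0613
gripper_force: 0.0
```

apply_moves --steps '[0,0,0.05,0,0,0,66,0,0,0,0,0,0,66,0,0,0,0,0,0,66]'

```text
t: 9.88
tool_pos: [0.5412, 0.0907, 0.0434]
orientation: [3.141, -0.066, 0.0]
force: [-2.2, -0.0, 3.7]
opening: 0.0612
gripper_force: 1.6
```

Run:
```python
from h import *
im=save("wrist","w7"); sc=save("scene","s7")
for _ in range(3): print(robot.read_state()["force"], robot.read_state()["wrist_torque"]); eyes.read_camera("top")
a=cv2.resize(im[170:290,160:400],None,fx=3.2,fy=3.2); b=cv2.resize(sc[182:202,275:345],None,fx=7,fy=7,interpolation=2)
b=cv2.resize(b,None,fx=768/b.shape[1],fy=768/b.shape[1])[:216]
cv2.imwrite("pics/c7.png",np.vstack([a,b])[...,::-1])
```

```text
[-0.68786723 -0.07521857  3.17910181] [-0.10619216  0.23539681 -0.06049475]
[-1.08325236  1.0471073   1.87261664] [-0.04192206  0.21520905  0.00653658]
[-1.26105227  0.31464997  4.17418069] [-0.08331468  0.22474578 -0.02437498]
```

View pics/c7.png

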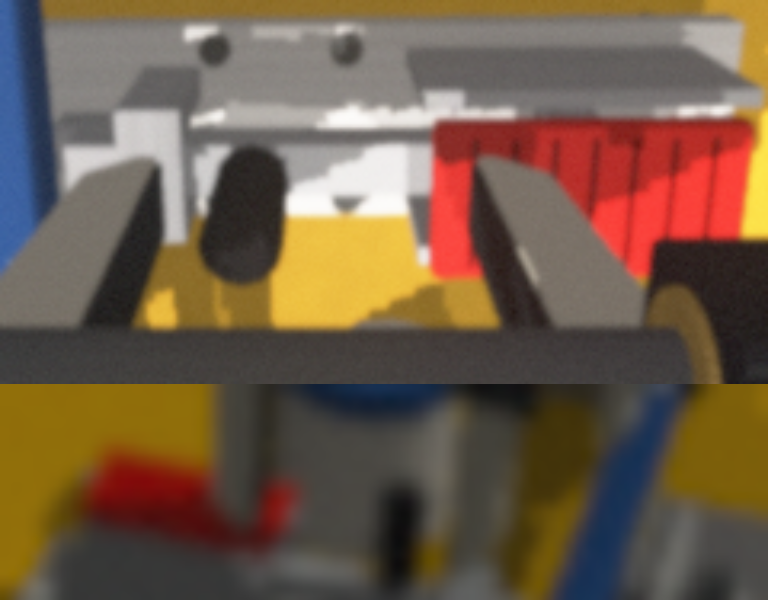

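apply_moves --steps '[0,0,0.06,0,0,0,66,0,0,0.06,0,0,0,66,0,0,0,0,0,0,66,0,0,0,0,0,0,66]'

```text
t: 10.47
tool_pos: [0.5413, 0.0908, 0.0397]
orientation: [-3.141, 0.066, -0.001]
force: [-1.8, -0.4, 6.2]
opening: 0.0614
gripper_force: 2.9
```

apply_moves --steps '[0,0,0.06,0,0,0,66,0,0,0,0,0,0,66,0,0,0,0,0,0,66,0,0,0,0,0,0,66]'

```text
t: 10.8
tool_pos: [0.5413, 0.0908, 0.038]
orientation: [3.141, -0.066, 0.001]
force: [-2.4, -0.5, 7.5]
opening: 0.0612
gripper_force: 3.5
```

apply_moves --steps '[0,0.1,0,0,0,0,66,0,0.1,0,0,0,0,66,0,0.1,0,0,0,0,66,0,0,0,0,0,0,66]'

```text
t: 11.13
tool_pos: [0.5419, 0.0823, 0.0385]
orientation: [-3.14, 0.066, -0.004]
force: [0.0, 2.9, 7.1]
opening: 0.0613
gripper_force: 3.3
```

apply_moves --steps '[0,0.1,0,0,0,0,66,0,0.1,0,0,0,0,66,0,0.1,0,0,0,0,66,0,0,0,0,0,0,66]'

```text
t: 11.47
tool_pos: [0.5416, 0.0738, 0.0386]
orientation: [-3.139, 0.065, -0.004]
force: [1.2, 5.3, 5.4]
opening: 0.0615
gripper_force: 4.1
```

apply_moves --steps '[0,0.1,0,0,0,0,66,0,0.1,0,0,0,0,66,0,0.1,0,0,0,0,66,0,0,0,0,0,0,66]'

```text
t: 11.8
tool_pos: [0.5412, 0.0648, 0.0386]
orientation: [-3.139, 0.065, -0.004]
force: [1.7, 5.0, 5.5]
opening: 0.0612
gripper_force: 4.2
```

apply_moves --steps '[0,0.1,0.03,0,0,0,66,0,0.05,0,0,0,0,66,0,0,0,0,0,0,66,0,0,0,0,0,0,66]'

```text
t: 12.13
tool_pos: [0.5413, 0.0606, 0.0379]
orientation: [-3.139, 0.065, -0.005]
force: [-0.1, 6.4, 7.7]
opening: 0.061
gripper_force: 4.5
```

apply_moves --steps '[0,0.05,0,0,0,0,66,0,0.05,0,0,0,0,66,0,0,0,0,0,0,66,0,0,0,0,0,0,66]'

```text
t: 12.47
tool_pos: [0.5412, 0.0577, 0.0379]
orientation: [-3.139, 0.065, -0.005]
force: [0.3, 6.5, 6.8]
opening: 0.0612
gripper_force: 4.6
```

apply_moves --steps '[0,0.05,0,0,0,0,66,0,0.03,0,0,0,0,66,0,0,0,0,0,0,66,0,0,0,0,0,0,66]'

```text
t: 12.8
tool_pos: [0.5411, 0.0571, 0.0379]
orientation: [-3.136, 0.065, -0.005]
force: [1.6, 14.5, 6.2]
opening: 0.0615
gripper_force: 9.0
```

Run:
```python
from h import *
im=save("wrist","w8"); 
print(robot.read_state()["force"], robot.read_state()["tool_pos"])
for n in("knob_top","catch_top"): print(n,[(x["conf"],atz("wrist",x["xy"],Z[n]-(n[0]=="c")*.006).round(4)) for x in eyes.place_of("wrist",n)[:1]])
cv2.imwrite("pics/c8.png",cv2.resize(im[170:290,160:400],None,fx=3.2,fy=3.2)[...,::-1])
```

```text
[ 0.93228027 14.76268666  6.0938518 ] [0.54112921 0.05711686 0.03791094]
knob_top [(0.95, array([0.5408, 0.0812, 0.092 ]))]
catch_top [(0.88, array([0.5392, 0.0364, 0.066 ]))]
```

View pics/c8.png

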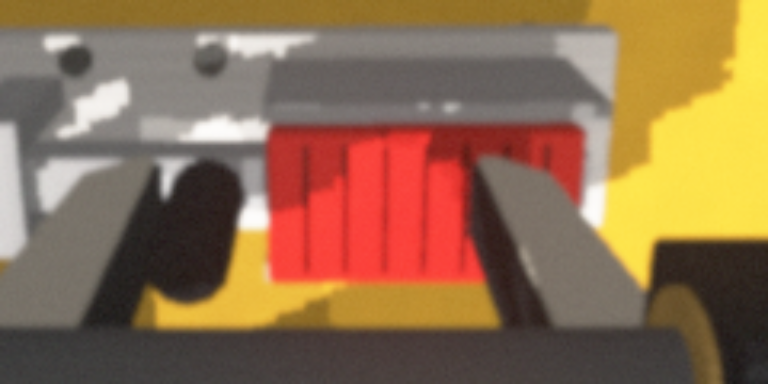

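apply_moves --steps '[0,0,0,0,0,0,66,0,-0.04,0,0,0,0,66,0,0,-0.1,0,0,0,66,0,0,-0.2,0,0,0,66,0,0,-0.2,0,0,0,66,0,-0.15,-0.1,0,0,0,66,0,0,-0.5,0,0,0,66,0,0,-1,0,0,0,66,0,0,-1,0,0,0,66,0,0,-1,0,0,0,66,0,0,-1,0,0,0,66,0,0,0,0,0,0,66]'

```text
t: 13.95
tool_pos: [0.5435, 0.0596, 0.197]
orientation: [-3.141, 0.066, -0.016]
force: [1.1, -0.3, 0.6]
opening: 0.0613
gripper_force: 0.0
```

```bash
python3 look.py w9
```

```text
knob_top [239.6 187.9] 0.83 [0.5384 0.0821 0.092 ]
knob_top [253.2 235. ] 0.35 [0.4824 0.0699 0.092 ]
catch_top [278.1 181.5] 0.66 [0.5379 0.0391 0.072 ]
blade_by_lock [176.4 181.7] 0.72 [0.5375 0.161  0.054 ]
glue_jar [252.2 237.6] 0.97 [0.4344 0.0752 0.    ]
glue_jar [173.4 175.8] 0.22 [0.533  0.1811 0.    ]
14.25 [0.53874122 0.05954993 0.18780638] [[ 0.999 -0.042 -0.003]
 [-0.042 -0.999 -0.   ]
 [-0.003  0.    -1.   ]] 0.061428628272412855 [0.16156017 1.14868289 0.65134063]
```

View pics/w9.png

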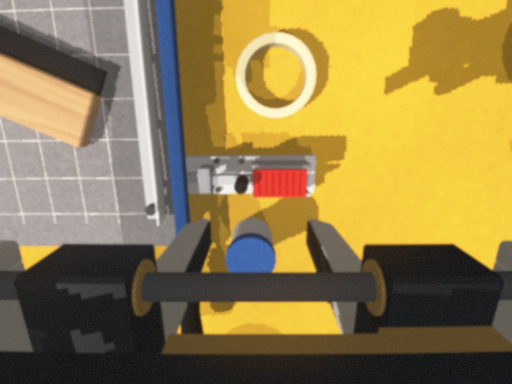

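The knob (241,184) now stands next to the red plate (253–307), about 25 mm from where it started. The tape and jar haven't moved, and the hand is clear.

```bash
python3 -c "
from plant import robot
print(robot.close_job())"
```

```text
the job is handed in; nothing more can be done
None
```

I pressed the catch down, drew the bolt back to its end stop (about 25 mm), let the catch spring up and took the hand clear. The job is handed in, but I got no verdict back, and whether the catch is fully up is judged only from the camera.

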